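Lift the spirit level out through the chest hatch

ROBOT

A 6-joint arm with a two-finger parallel gripper is mounted at the origin on the work surface. World frame = base frame: x ahead of the robot, y to its left, z up, the work surface at z = 0. Lengths are in m, angles in rad, forces in N, time in s.
With the tool pointing down it reaches from about 0.225 to 0.725 m from the base axis. Payload 3.1 kg.
Tool frame: the origin (TCP) lies on the front face of the gripper's body, between the roots of the fingers; the fingertips stand 73 mm ahead of it and the grasp point (between the pads) lies 54 mm ahead of it (bot.grip_depth is the z of the grasp point in the tool frame, in m); z points along the fingers, y is the line along which they close (so a half turn about z gives the same grasp; the last joint's range is limited). The gripper opens to 85 mm and grips with 20 to 120 N. Pads are 22 mm wide; open, the fingers measure 114 mm over their backs; the gripper's body (76 mm by 85 mm) begins 54 mm behind the grasp point. The pads swing forward as they close: fully open they stand 13 mm farther back than shut.
Start: joints at [-1.275, 0.048, 0.099, 1.622, 0, 1.443], TCP at [0.216, -0.479, 0.304] pointing down, gripper open.
Joint ranges: [-2.91, 2.91], [-0.99, 1.94], [-1.21, 1.42], [-2.12, 2.29], [-1.49, 1.47], [-3.14, 3.14]. Speed limits (rad/s): [2.79, 2.79, 3.14, 3.14, 3.14, 3.14].

INTERFACE

Orientations are given as a rotation vector (axis times angle).
In Python, from workcell import bot gives the robot as it stands. The module is installed in compiled form; this text tells all that it offers. Calls block until the motion is done:
- bot.move_pose(position, orientation): joint-space move of the TCP to a pose.
- bot.line_to(position, v=0.15, attitude=None, threshold=None): straight line of the TCP; attitude=None keeps the orientation; v is the mean speed in m/s. With threshold (N) it stops when the force on the tool has changed by that much, and returns True; else False.
- bot.movej(angles): joint-space move.
- bot.gripper_to(opening, force=None): opening from 0.0 (shut) to 1.0 (fully open); force is the grip in N (None keeps the last); returns when the fingers have stopped.
- bot.dwell(seconds).
- bot.inverse_kinematics(position, orientation): joint angles nearest the present ones, or None.
- bot.get_obs(): the state.
- bot.read_camera(name): name is "scene" or "top" or "wrist"; returns a dict with "color" (384x512x3 uint8, red, green, blue), "fx", "fy", "cx", "cy" (pixels), "k1" (the pictures are not rectified: a ray, as slopes to the right and down, at radius r is drawn at 1 + k1 r^2 times it, then the intrinsics apply), "R" (3x3) and "t" (3): a world point X has camera coordinates R X + t. Camera axes: x right, y down, z forward; pixel columns grow to the right and rows downward; lengths in m; the calibration is good to about 2 mm. A picture is of the moment at which its call begins. There is no depth.
A pose or a line that the arm cannot do raises bot.Unreachable and nothing moves.
- bot.close_job(): hands the job in; it is judged then, once.
The state is a dict: "clock": time; "joint_pos": joint angles; "qd": joint speeds; "effort": joint torques, N m; "position": TCP position; "tcp_rot": TCP orientation; "contact_force": force on the tool from outside, world axes, zero at the start; "wrist_torque": the same for the moment, N m; "width": opening from 0.0 (shut) to 1.0 (fully open); "finger_force": force on a finger pad.
Only numpy, scipy, OpenCV 4.12 (cv2) and the standard library are available. Lean on these libraries where they do the work, as an engineer would, in place of code of your own. Each camera call takes 0.05 s, during which the arm holds its last target. There are 200 camera calls.

TASK

Slide the red cover of the green tool chest fully open by its black knob, up to the yellow line. Then take the yellow spirit level out through the opening; it is longer than the opening, so tip one end up and bring it out slantwise. Finish while still holding it in the gripper, steady, with the whole level lifted well clear above the chest, and leave the glue bottle, the tin and the wood offcut alone.

Things in the scene. Friction and masses are not known exactly. Their poses are not given: they have to be found in the camera images.
- chest: Green chest fixed to the bench, 250 (x) by 330 (y) mm, 96 mm high to the top of its 8 mm plywood deck; inner floor at 8 mm, walls 8 mm. Origin: centre of its underside, z up. The deck's one opening spans x -100 to +100, y +3 to +143 mm in the chest's frame. 8 mm high guides stand on the deck at x = -120 and +120 mm. A yellow line at y = -160 mm marks the fully open cover.
- cover (a joint): Opening of the red cover in m: 0 closed (over the whole opening), 0.152 fully open against its stop (opening all free, edge of the cover at the yellow line). It slides flat along the chest's -y, cannot lift, stays where it is left, and takes about 2 N to move. The cover is a plate 224 x 152 x 5 mm, its top 102 mm above the bench.
- cover_knob (a point): Point on the axis of the cover's upright round black knob (22 mm diameter, 30 mm high, on the middle of the cover), 15 mm above the cover's top, at 117 mm above the bench. In the chest's frame it lies at x = 0, y = 73 mm minus the cover's opening.
- level_mid (a point): Centre of the yellow spirit level: a straight bar 220 mm long (its y axis), 20 mm wide (x), 26 mm high (z), 0.16 kg. It lies loose and flat on the chest's inner floor, roughly along the chest's y, its +y half under the opening and its -y half under the deck.
- level_end_a (a point): Middle of the level's end face at +110 mm along its own y (the end under the opening at the start).
- level_end_b (a point): Middle of the level's end face at -110 mm along its own y (the end under the deck at the start).
- glue: White glue bottle, 60 mm diameter, 150 mm high, on the bench to the chest's -y side; origin at the centre of its foot. Leave alone.
- tin: Blue tin, 72 mm diameter, 90 mm high, on the bench to the chest's +y side; origin at the centre of its foot. Leave alone.
- offcut: Pine offcut lying on the bench to the chest's +y side, 130 x 50 x 28 mm; origin at the centre of its underside. Leave alone.

How it is judged:
By the outcome, as a careful person would: the job done as asked, in the order asked, and still so for the second after the job is handed in, while the arm keeps its last pose, push and grip.
It also fails if it takes over 51 s, if anything falls off the work surface, if the arm or the gripper's body presses on something with over 40 N, if the wrist force passes 120 N, or if a joint passes its speed limit or range.

## Working session

There is one attempt and no reset: what is moved stays moved. The work goes in short steps, each a Python script; the robot and the scene stay as the last script left them, time stands still between calls to the robot, and variables do not carry over. Pictures are saved under pics/ and viewed, at most 10 in all, crops included, and the job is handed in when it is done.

```bash
mkdir -p pics; cat > h.py <<'E'
import numpy as np, cv2
from workcell import bot
from scipy.spatial.transform import Rotation as Ro
def snap(n,f=None):
    c=bot.read_camera(n)
    if f: cv2.imwrite('pics/'+f,c['color'][:,:,::-1])
    return c
def ray(c,u,v):
    x,y=(u-c['cx'])/c['fx'],(v-c['cy'])/c['fy']; a,b=x,y
    for _ in range(20):
        s=1+c['k1']*(a*a+b*b); a,b=x/s,y/s
    R=np.array(c['R']);t=np.array(c['t'])
    return -R.T@t, R.T@np.array([a,b,1.])
def onplane(c,u,v,z):
    o,d=ray(c,u,v); return o+d*(z-o[2])/d[2]
def proj(c,X):
    p=np.array(c['R'])@X+np.array(c['t']);a,b=p[:2]/p[2];s=1+c['k1']*(a*a+b*b)
    return np.array([c['fx']*a*s+c['cx'],c['fy']*b*s+c['cy']])
E
python3 - <<'E'
from h import *
a=snap('scene','s0.png');b=snap('top','t0.png')
for c in(a,b): print(c['fx'],c['cx'],c['cy'],c['k1'],ray(c,256,192))
print({k:np.round(v,3) for k,v in bot.get_obs().items()})
E
```

```text
346.9404573966489 255.91352476846998 194.20340196206573 -0.016332500322305085 (array([0.92179361, 0.42594945, 0.67824795]), array([-0.47637767, -0.52978631, -0.70173441]))
459.86862934428405 254.00663378891025 192.13798397333312 -0.16957626312400376 (array([0.35970616, 0.00690695, 1.11945502]), array([ 0.19992827, -0.02614799, -0.97947121]))
{'clock': np.float64(0.1), 'joint_pos': array([-1.275,  0.049,  0.098,  1.622,  0.   ,  1.443]), 'qd': array([-0.   , -0.002,  0.003, -0.   ,  0.   ,  0.002]), 'effort': array([ 2.0000e-03, -3.3985e+01,  3.2094e+01,  1.6000e-02, -0.0000e+00,
       -0.0000e+00]), 'position': array([ 0.216, -0.478,  0.303]), 'tcp_rot': array([-3.069, -0.66 ,  0.   ]), 'contact_force': array([ 0.079, -0.461, -0.581]), 'wrist_torque': array([0.047, 0.013, 0.003]), 'finger_force': np.float64(0.0), 'width': np.float64(0.998)}
```

View pics/t0.png

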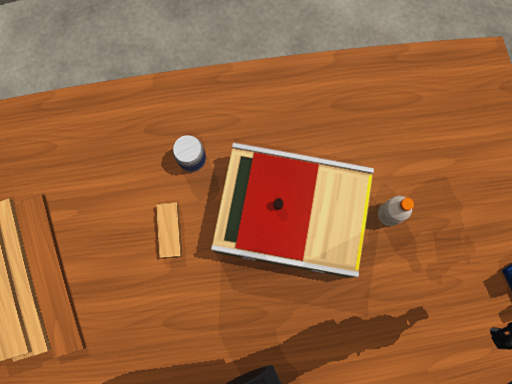

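View pics/s0.png

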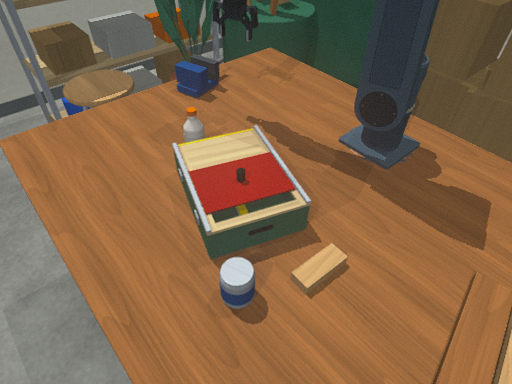

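The top view shows the chest with its cover slightly open: guide ends near (234,146), (373,170), (357,275) and (213,250), and the knob at (278,204). The glue is at (398,210), the tin at (189,152) and the offcut at (168,230). In the scene view, the yellow level shows through the gap at about (242,210).

```bash
python3 - <<'E'
from h import *
c=snap('top');im=c['color'].astype(int);r,g,b=im[...,0],im[...,1],im[...,2]
for n,p in dict(A=(234,146),B=(373,170),C=(357,275),D=(213,250)).items(): print(n,onplane(c,*p,.104).round(3))
m=((r>120)&(g<50)&(b<50)).astype('uint8')
k=max(cv2.findContours(m,0,2)[0],key=cv2.contourArea)
box=cv2.boxPoints(cv2.minAreaRect(k)); W=np.array([onplane(c,*p,.102) for p in box]);print(W.round(3));print(np.linalg.norm(np.diff(W,axis=0),axis=1))
W=W[:,:2];print('centre',W.mean(0))
print('yellow',)
m=((r>180)&(g>160)&(b<80)); ys,xs=np.nonzero(m); P=np.array([onplane(c,x,y,.096)[:2] for x,y in zip(xs,ys)])
print(len(P),P.mean(0),P.min(0),P.max(0)); l=cv2.fitLine(P.astype('float32'),2,0,.01,.01).ravel();print(l)
print('knob',onplane(c,278.5,203.5,.132))
for n,p,z in [('glue',(407,205),.15),('tin',(187,147),.09),('off',(168,230),.028)]: print(n,onplane(c,*p,z).round(3))
s=snap('scene');im=s['color'].astype(int);m=((im[...,0]>150)&(im[...,1]>120)&(im[...,2]<70));m[:190]=0;m[230:]=0
ys,xs=np.nonzero(m);print('lev',len(xs),xs.mean(),ys.mean(),onplane(s,xs.mean(),ys.mean(),.034))
E
```

```text
A [0.681 0.015 0.104]
B [ 0.581 -0.294  0.104]
C [ 0.351 -0.215  0.104]
D [0.451 0.092 0.104]
[[ 0.45   0.043  0.102]
 [ 0.662 -0.026  0.102]
 [ 0.612 -0.174  0.102]
 [ 0.402 -0.099  0.102]]
[0.22375279 0.15635393 0.22296236]
centre [ 0.53153934 -0.06391391]
yellow
316 [ 0.46467307 -0.25121551] [ 0.36414117 -0.28941683] [ 0.5722352  -0.21427309]
[ 0.94664    -0.32229283  0.46467307 -0.25121552]
knob [ 0.52910705 -0.06454024  0.132     ]
glue [ 0.483 -0.341  0.15 ]
tin [0.699 0.125 0.09 ]
off [0.519 0.2   0.028]
lev 18 152.66666666666666 218.33333333333334 [ 0.73876711 -0.15209676  0.034     ]
```

```bash
cat >> h.py <<'E'
C0=np.array([.516,-.1005]); YAW=-np.arctan2(.314,.949)
cx=np.array([np.cos(YAW),np.sin(YAW),0]); cy=np.array([-np.sin(YAW),np.cos(YAW),0])
def W(x,y,z): return np.array([C0[0],C0[1],0])+x*cx+y*cy+np.array([0,0,z])
def loc(p): d=np.array([p[0]-C0[0],p[1]-C0[1],0]); return d@cx,d@cy,p[2]
def att(close,th=0.,axis=None):
    # tool z down, y along close; then tilt by th about level x axis
    z=np.array([0,0,-1.]); R=np.array([np.cross(close,z),close,z]).T
    if th: R=Ro.from_rotvec((cx if axis is None else axis)*th).as_matrix()@R
    return Ro.from_matrix(R).as_rotvec()
E
python3 - <<'E'
from h import *
k=np.array([.530,-.0645]);print(loc([*k,0]))
for n,cl in [('+y',cy),('-y',-cy)]:
    q=bot.inverse_kinematics([*k,.27],att(cl));print(n,None if q is None else np.round(q,2))
for n,cl in [('+x',cx),('-x',-cx)]:
  for th,y,z in [(0,.07,.084),(.45,.08,.17),(.6,.1,.3),(.8,.0,.4)]:
    q=bot.inverse_kinematics(W(0,y,z),att(cl,th));print(n,th,None if q is None else np.round(q,2))
E
```

```text
(np.float64(0.001982796252575225), np.float64(0.0385754911701818), 0)
+y [-0.25  0.07  0.05  1.56  0.    0.07]
-y [-0.25  0.07  0.05  1.56  0.   -3.07]
+x 0 [-0.19  0.15 -0.23  1.19  0.    1.7 ]
+x 0.45 [-0.37  0.07 -0.19  1.33  0.45  1.52]
+x 0.6 [-0.39  0.05  0.01  1.58  0.6   1.48]
+x 0.8 [-0.65  0.17  0.26  1.99  0.75  1.11]
-x 0 [-0.19  0.15 -0.23  1.19  0.   -1.44]
-x 0.45 [-0.37  0.07 -0.19  1.33  0.45 -1.63]
-x 0.6 [-0.39  0.05  0.01  1.58  0.6  -1.66]
-x 0.8 [-0.65  0.17  0.26  1.99  0.75 -2.03]
```

```bash
python3 - <<'E'
from h import *
k=np.array([.5305,-.0642]); a=att(cy)
bot.move_pose([*k,.27],a); snap('wrist','w0.png')
hit=bot.line_to([*k,.178],v=.1,threshold=8); print('down hit',hit)
bot.gripper_to(0.0,25); o=bot.get_obs(); print(o['width'],o['finger_force'],o['contact_force'].round(1),loc(o['position']))
p=o['position']; y=loc(p)[1]
tgt=p-cy*(y+.079+.006)
hit=bot.line_to(tgt,v=.06,threshold=12);o=bot.get_obs();print(hit,loc(o['position']),o['contact_force'].round(1),o['clock'])
snap('top','t1.png')
E
```

```text
down hit False
0.2503008646354231 24.815638661384583 [-0.6  0.8  0.3] (np.float64(0.0024700663299073713), np.float64(0.03900186158091677), np.float64(0.1783227996457936))
True (np.float64(0.0019456965087945918), np.float64(-0.07809876548729913), np.float64(0.17828872540487617)) [1.1 1.1 3.8] 5.5917
```

View pics/t1.png

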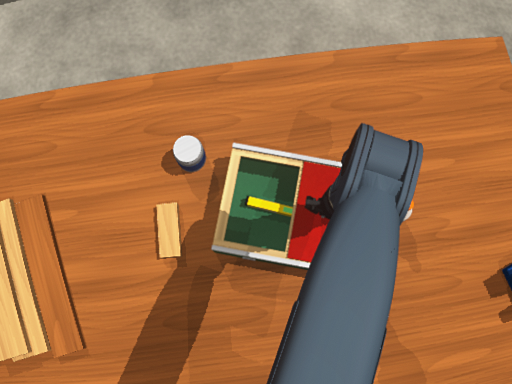

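The cover has stopped at knob y = -0.078, at its stop. The yellow level shows from (246,202) to (294,212), with end a at the left. I'll press once more to confirm the stop, release, then look from above the opening.

```bash
python3 - <<'E'
from h import *
p=bot.get_obs()['position']
hit=bot.line_to(p-cy*.006,v=.03,threshold=18);o=bot.get_obs();print(hit,loc(o['position']),o['contact_force'].round(1))
bot.gripper_to(1.0); p=bot.get_obs()['position']
bot.line_to([p[0],p[1],.26],v=.15)
bot.move_pose(W(0.0,.03,.28),att(cx))
o=bot.get_obs();print(o['clock'])
c=snap('wrist','w1.png')
t=snap('top','t2.png')
for n,c in(('w',c),('t',t)):
  im=cv2.cvtColor(c['color'],cv2.COLOR_RGB2HSV)
  m=cv2.inRange(im,(22,170,90),(35,255,255));k=sorted(cv2.findContours(m,0,2)[0],key=cv2.contourArea)[-3:]
  for q in k:
    b=cv2.boxPoints(cv2.minAreaRect(q));print(n,cv2.contourArea(q),b.round().tolist(),[np.round(loc(onplane(c,*p,.034)),3)[:2].tolist() for p in b])
E
```

```text
True (np.float64(0.0019813245894131915), np.float64(-0.07901736393802557), np.float64(0.17812656719865388)) [0.8 1.5 2.2]
8.8333
w 2232.5 [[254.0, 213.0], [262.0, 88.0], [282.0, 90.0], [274.0, 214.0]] [[-0.004, -0.015], [0.004, 0.111], [0.023, 0.11], [0.018, -0.016]]
t 87.0 [[246.0, 205.0], [249.0, 196.0], [260.0, 199.0], [257.0, 208.0]] [[0.002, 0.112], [0.025, 0.111], [0.023, 0.084], [0.0, 0.085]]
t 250.0 [[355.0, 269.0], [368.0, 175.0], [372.0, 175.0], [359.0, 269.0]] [[-0.103, -0.167], [0.13, -0.168], [0.13, -0.178], [-0.102, -0.177]]
```

View pics/w1.png

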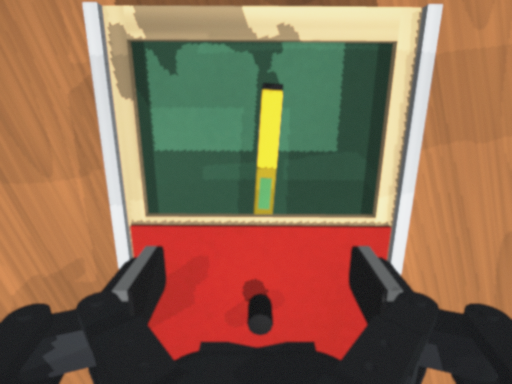

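View pics/t2.png

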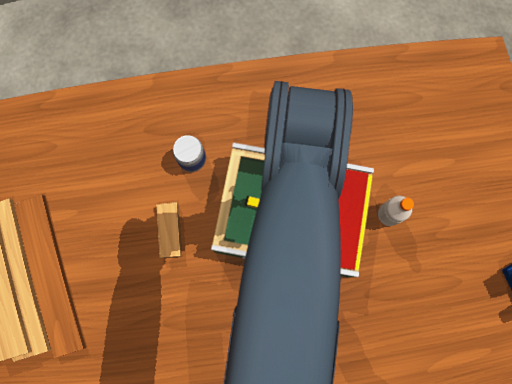

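The wrist view shows the level in the opening, from its black end cap near (272,86) to the deck edge at (264,214). The deck opening is fully free. The top view shows the cover's edge at the yellow line, and glue, tin and offcut are all undisturbed. That puts end a at about (14,115) mm in the chest frame, with the bar turned about 3° towards +x. Next I'll grasp it 75 mm from its middle.

```bash
cat >> h.py <<'E'
f=.052; ly=cy*np.cos(f)+cx*np.sin(f); lx=cx*np.cos(f)-cy*np.sin(f)
B0=W(.0025,-.105,0)  # end b
def pose(yb,zb,deg):
    th=np.radians(deg);c,s=np.cos(th),np.sin(th)
    return B0+ly*(yb+.105+.185*c-.075*s)+np.array([0,0,zb+.185*s+.075*c]), att(lx,th,lx)
PATH=[(-.105,.012,0),(-.100,.012,8),(-.092,.012,16),(-.075,.012,25),(-.06,.012,30),(-.045,.012,35),(-.03,.012,40),(.035,.04,40),(.035,.22,40)]
E
python3 - <<'E'
from h import *
for w in PATH:
    q=bot.inverse_kinematics(*pose(*w)); print(w,pose(*w)[0].round(3),None if q is None else np.round(q,2))
p,a=pose(-.105,.008,0)
bot.move_pose([p[0],p[1],.26],a)
print(bot.line_to([p[0],p[1],.12],v=.15,threshold=10))
print(bot.line_to(p,v=.06,threshold=8))
o=bot.get_obs();print(loc(o['position']),o['contact_force'].round(1))
bot.gripper_to(0.0,90);o=bot.get_obs();print(o['width'],o['finger_force'],o['contact_force'].round(1),o['clock'])
E
```

```text
(-0.105, 0.012, 0) [ 0.553 -0.029  0.087] [-0.17  0.19 -0.19  1.2   0.    1.77]
(-0.1, 0.012, 8) [ 0.55  -0.035  0.112] [-0.25  0.13 -0.2   1.22  0.14  1.7 ]
(-0.092, 0.012, 16) [ 0.547 -0.042  0.135] [-0.32  0.1  -0.2   1.26  0.28  1.62]
(-0.075, 0.012, 25) [ 0.546 -0.046  0.158] [-0.4   0.09 -0.19  1.3   0.44  1.54]
(-0.06, 0.012, 30) [ 0.546 -0.045  0.169] [-0.43  0.09 -0.19  1.33  0.52  1.5 ]
(-0.045, 0.012, 35) [ 0.547 -0.044  0.18 ] [-0.46  0.1  -0.18  1.35  0.61  1.46]
(-0.03, 0.012, 40) [ 0.547 -0.044  0.188] [-0.5   0.11 -0.18  1.38  0.69  1.41]
(0.035, 0.04, 40) [0.57  0.017 0.216] [-0.37  0.08 -0.16  1.34  0.7   1.57]
(0.035, 0.22, 40) [0.57  0.017 0.396] [-0.37  0.07  0.2   1.7   0.7   1.57]
False
False
(np.float64(0.012145054489819262), np.float64(0.07977003411171787), np.float64(0.08295676755589859)) [ 0.   0.5 -0.3]
0.21279248408166795 89.12422299385071 [0.8 0.4 1.9] 11.7333
```

Held: the opening is about 18–20 mm, which matches the 20 mm bar. Now I'll tilt it, stopping on any contact.

```bash
python3 - <<'E'
from h import *
for w in PATH[:6]:
    p,a=pose(*w); hit=bot.line_to(p,v=.06,attitude=a,threshold=10);o=bot.get_obs()
    print(w,hit,o['contact_force'].round(1),o['wrist_torque'].round(2),round(float(o['width']),3),round(float(o['clock']),1))
    if hit: break
snap('scene','s1.png')
E
```

```text
(-0.105, 0.012, 0) False [ 0.2  0.2 -1.9] [ 0.12 -0.06 -0.  ] 0.212 12.0
(-0.1, 0.012, 8) False [ 0.5 -0.3 -2.8] [-0.02  0.02  0.01] 0.215 12.6
(-0.092, 0.012, 16) False [-0.6  0.6 -2.1] [-0.19  0.1  -0.02] 0.215 13.1
(-0.075, 0.012, 25) False [ 0.   0.4 -2.2] [-0.45  0.19 -0.02] 0.21 13.7
(-0.06, 0.012, 30) False [-0.3  0.1 -1.7] [-0.53  0.28  0.03] 0.215 14.0
(-0.045, 0.012, 35) False [ 0.3  0.2 -2.7] [-0.64  0.32 -0.  ] 0.207 14.3
```

View pics/s1.png

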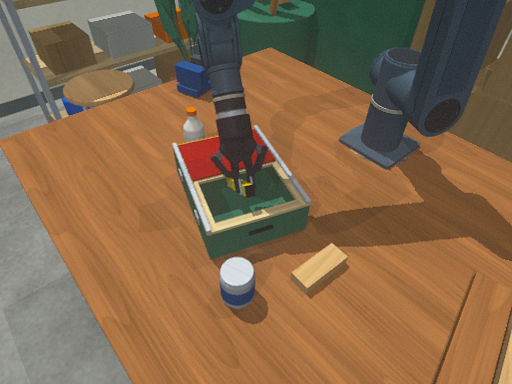

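The level is held and tipped, with its black end at about (248,188). I'll compare that with the predicted end position before going on.

```bash
python3 - <<'E'
from h import *
c=snap('scene')
def enda(yb,zb,deg,L=.22):
    th=np.radians(deg);co,s=np.cos(th),np.sin(th)
    return B0+ly*(yb+.105+L*co-.013*s)+np.array([0,0,zb+L*s+.013*co])
print('end a pred',proj(c,enda(*PATH[5])).round(1), 'if 25deg:',proj(c,enda(-.045,.012,25)).round(1))
im=cv2.resize(c['color'][150:220,200:300],None,fx=7,fy=7,interpolation=2);cv2.imwrite('pics/s1c.png',im[:,:,::-1])
E
```

```text
end a pred [250.3 191. ] if 25deg: [253.3 207.7]
```

View pics/s1c.png

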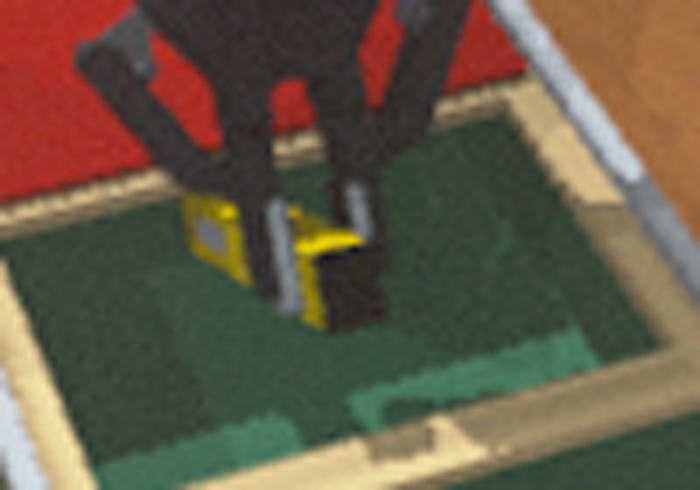

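The end cap centre is at crop (352,287), i.e. about (250,191) in the full picture, which matches the prediction. There has been no slip, so I'll continue out.

```bash
python3 - <<'E'
from h import *
for w in PATH[6:]:
    p,a=pose(*w); hit=bot.line_to(p,v=.08,attitude=a,threshold=10);o=bot.get_obs()
    print(w,hit,o['contact_force'].round(1),round(float(o['width']),3),round(float(o['clock']),1))
    if hit: break
bot.dwell(.7); snap('scene','s2.png');print(bot.get_obs()['qd'].round(3))
E
```

```text
(-0.03, 0.012, 40) False [-0.1  0.4 -1.2] 0.213 14.7
(0.035, 0.04, 40) False [-0.2 -0.6 -2.4] 0.217 15.7
(0.035, 0.22, 40) False [ 0.2 -0.1 -2.3] 0.21 18.1
[-0.    -0.001  0.001  0.     0.    -0.001]
```

View pics/s2.png

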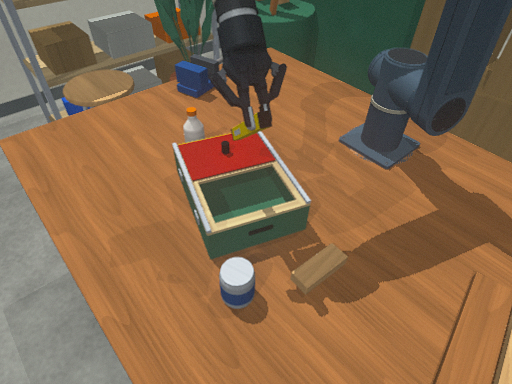

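The level is clear, held at about (245,125). By the tracked pose its lower end is at about z = 0.22 m. The cover is fully open and the other items are untouched.

```bash
python3 -c "
from workcell import bot
print(bot.close_job())"
```

```text
the job is handed in; nothing more can be done
None
```

The cover is open to its stop and the level is out of the chest, held steady with its lower end about 0.12 m above the deck; the glue, tin and offcut were left alone, and I handed the job in at about 19 s.

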